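# Pass a tip rack through the gated transfer chute

### The arm

A 6-joint arm with a two-finger parallel gripper is mounted at the origin on the work surface; the furniture and walls round the work are solid. World frame = base frame: x ahead of the robot, y to its left, z up, the work surface at z = 0. Lengths are in m, angles in rad, forces in N, time in s.
With the tool pointing down it reaches from about 0.25 to 0.8 m from the base axis. Payload 8.5 kg.
Tool frame: the origin (TCP) lies at the very end of the fingers, on their centre line; the grasp point (between the pads) lies r.grip_point_offset behind it (r.grip_point_offset is the distance from the TCP to the grasp point, in m); z points along the fingers, y is the direction in which the jaws open and shut (so a half turn about z gives the same grasp; the last joint's range is limited). The gripper opens to 85 mm and grips with 20 to 120 N. Pads are 22 mm wide; open, the fingers measure 114 mm over their backs; the gripper's body (76 mm by 85 mm) begins 54 mm behind the grasp point. The pads swing forward as they close: fully open they stand 13 mm farther back than shut.
Start: joints at [0.781, 0.238, -0.013, 1.319, 0, 1.571], TCP at [0.373, 0.37, 0.231] pointing down, gripper open.
Joint ranges: [-2.66, 2.66], [-1.03, 1.9], [-1.14, 1.46], [-1.82, 2.27], [-1.45, 1.34], [-3.14, 3.14]. Speed limits (rad/s): [2.22, 2.22, 2.79, 3.14, 3.14, 3.14].

### API

Orientations are given as a unit quaternion [w, x, y, z].
In Python, from station import r gives the robot as it stands. Calls block until the motion is done:
- r.goto(position, orientation): joint-space move of the TCP to a pose.
- r.move_l(position, attitude=None, v=0.15): straight line of the TCP; attitude=None keeps the orientation; v is the mean speed in m/s.
- r.move_joints(angles): joint-space move.
- r.command_gripper(opening, force=None): finger opening in m; force is the grip in N (None keeps the last); returns when the fingers have stopped.
- r.dwell(seconds).
- r.ik(position, orientation): joint angles nearest the present ones, or None.
- r.capture(name): name is "side" or "top"; returns a dict with "frame" (400x640x3 uint8, red, green, blue), "range_z" (400x640 float32, m along the optical axis (not along the pixel's ray), 0 where there is no reading), "camera_matrix" (3x3 intrinsics, pixels), "view" (4x4, takes a point from world to camera coordinates). Camera axes: x right, y down, z forward; pixel columns grow to the right and rows downward; lengths in m; the calibration is good to about 2 mm. A picture is of the moment at which its call begins.
A pose or a line that the arm cannot do raises r.IKError and nothing moves.
- r.finish_job(): hands the job in, once; it reports no verdict.
Readings, each from a call of its own:
- r.read_t(): time.
- r.read_q(): joint angles.
- r.read_joint_velocities(): joint speeds.
- r.read_joint_efforts(): joint torques, N m.
- r.read_tcp_pos(): TCP position.
- r.read_orientation(): TCP orientation.
- r.read_contact_force(): force on the tool from outside, world axes, zero at the start.
- r.read_moment(): the same for the moment, N m.
- r.read_opening(): finger opening in m.
Only numpy, scipy, OpenCV 4.12 (cv2) and the standard library are available. Lean on these libraries where they do the work, as an engineer would, in place of code of your own. Each camera call takes 0.05 s, during which the arm holds its last target.

### The job

Press the long bar beside the chute down with one fingertip to swing the gate up, and keep holding it down while you push the rack of pipette tips along the chute until all of it has passed the gate; the gate must not touch the rack on the way. Then let the bar go so that the gate closes behind the rack, and leave the rack standing flat in the chute and the hand clear. Only push and press: do not lift or tip the rack, and leave the vials, beakers and bottle where they stand.

Things in the scene. Friction and masses are not known exactly. Their poses are not given: they have to be found in the camera images.
- chute: Fixed straight chute, white deck from x = -205 to +180 mm, top at z = 12 mm. Origin on the bench, on the lane's centre line in the gate's plane; x = way the rack must travel, y = across to the near side (towards the robot), z up. Lane 93 mm wide between 6 mm thick rails with tops at z = 21 mm. A 9 mm lip ends it at x = 174 mm. Press bar on the near side (+y), gate hinge on the far side (-y)
- tip_rack: The rack: loose clear box of pipette tips, lid shut, about 0.12 to 0.27 kg, 118 mm along the chute (its own y axis), 82 mm across (90 over the lid hinge), 88 mm high; flat ends. Origin: centre of its underside. It stands on the deck before the gate, its front 20 to 40 mm from it, and slides with friction, guided by the rails
- bar_top (a point): Centre of the top face of the press bar, an aluminium plate 250 mm long along the chute (chute x -205 to +45 mm) and 40 mm wide (chute y +60 to +100 mm). The top is 92 mm above the bench when released, 66 mm when fully down; the point sinks with it. The bar stays level wherever it is pressed, and a fingertip can slide along it while pressing
- press_bar (a joint): Downward travel of the press bar in m: 0 released, 0.026 fully down at a stop. A spring returns it; holding it down takes about 7 N. It works the gate through a linkage under the deck
- gate (a joint): Angle of the gate in rad: 0 closed across the lane, 1.5 open, upright beyond the far rail. It follows the press bar in proportion (1.5 rad at 26 mm) and falls shut when the bar is released. The rack passes freely above about 1.25 rad (bar at least 22 mm down)
- gate_middle (a point): Middle of the gate, an aluminium panel 4 mm thick along the chute, 128 mm long across it, 44 mm high; the point moves with it. Shut, it is on the lane's centre line, 44 mm above the bench. The hinge axis runs along the chute, 84 mm to the far side of the centre line, 26 mm above the bench. The gate swings up to the far side in its own plane; open it stands to 160 mm above the bench
- vial_a: Bystander: small capped glass vial, 23 mm across and 59 mm high, loose on the ledge outside the chute's far rail, beyond the gate; origin at the centre of its underside
- vial_b: Bystander: small capped glass vial, 23 mm across and 59 mm high, loose on the ledge outside the chute's far rail, beyond the gate; origin at the centre of its underside
- beaker_a: Bystander: loose glass-clear beaker, 61 x 64 mm and 72 mm high, on the bench; origin at the centre of its underside
- beaker_c: Bystander: loose glass-clear beaker, 61 x 64 mm and 72 mm high, on the bench; origin at the centre of its underside
- bottle: Bystander: loose amber reagent bottle with a screw cap, 55 mm across and 115 mm high, on the bench; origin at the centre of its underside

How it is judged:
On the way, in this order (a step that is already met when the one before it is completed fails the run):
1. a fingertip holds the bar down and the gate stands open while the rack is still before the gate (value of joint press_bar above 0.021 m and value of joint gate above 1.2 rad and contact force between the fingers and press_bar above 0.5 N and x of tip_rack in the frame of chute below -0.061 m), for 0.1 s.
2. the rack is half-way under the open gate while a fingertip holds the bar down (x of tip_rack in the frame of chute between -0.03 and 0.03 m and value of joint gate above 1.1 rad and contact force between the fingers and press_bar above 0.5 N), for 0.1 s.
At the end, for the whole second after the job is handed in: The rack stands flat on the deck between the rails, at rest, wholly past the gate (its origin 62 to 130 mm beyond the gate's plane), the bar is up (within 2 mm) and the gate is shut (within 0.08 rad) (x of tip_rack in the frame of chute between 0.062 and 0.13 m and y of tip_rack in the frame of chute between -0.015 and 0.015 m and z of tip_rack in the frame of chute between 0.008 and 0.016 m and angle between tip_rack's own z axis and vertical below 0.05 rad and linear speed of tip_rack below 0.01 m/s and value of joint gate below 0.08 rad and value of joint press_bar below 0.002 m); the robot touches nothing.
It fails at once if the gate touches the rack (more than 2 N) (contact force between gate and tip_rack above 2 N).
It fails at once if the rack is lifted off the deck (more than 10 mm) (z of tip_rack in the frame of chute above 0.022 m).
It fails at once if the rack is tipped (angle between tip_rack's own z axis and vertical above 0.15 rad).
It fails at once if a vial, a beaker or the bottle is shifted by more than 20 mm (distance of any of vial_a, vial_b, beaker_a, beaker_c, bottle from where it was at the start of the episode above 0.02 m).
It also fails if it takes over 45 s, if anything falls off the work surface, if the arm or the gripper's body presses on something with over 40 N, if the wrist force passes 120 N, or if a joint passes its speed limit or range.

## Working session

There is one attempt and no reset: what is moved stays moved. The work goes in short steps, each a Python script; the robot and the scene stay as the last script left them, time stands still between calls to the robot, and variables do not carry over. Pictures are saved under pics/ and viewed, and the job is handed in when it is done.

```bash
ls; mkdir -p pics; cat > h.py <<'E'
import numpy as np, cv2
from station import r
def snap(n,tag):
    c=r.capture(n); cv2.imwrite(f'pics/{tag}_{n}.png',c['frame'][:,:,::-1]); np.savez(f'pics/{tag}_{n}.npz',**c); return c
E
python3 - <<'E'
from h import *
for n in('side','top'):
    c=snap(n,'a'); V=np.array(c['view']); print(c['camera_matrix'],V, np.linalg.inv(V)[:3,3])
print(r.read_t(),r.grip_point_offset,r.read_orientation(),r.read_opening())
E
```

```text
pics
[[364.55761886   0.         312.43167216]
 [  0.         364.55761886 203.08982551]
 [  0.           0.           1.        ]] [[-0.68069792  0.73253584  0.00644821  0.129151  ]
 [ 0.57141216  0.5364431  -0.62106114 -0.39303596]
 [-0.45840865 -0.41907045 -0.78373559  1.34229984]
 [ 0.          0.          0.          1.        ]] [0.9278202  0.67875188 0.807076  ]
[[427.54663062   0.         315.47792346]
 [  0.         427.54663062 201.99646232]
 [  0.           0.           1.        ]] [[ 0.00485636 -0.99991591 -0.01202485  0.29854912]
 [-0.98391676 -0.00263074 -0.17860822  0.52367248]
 [ 0.17856156  0.01269884 -0.98384679  1.21377043]
 [ 0.          0.          0.          1.        ]] [0.29706752 0.28448818 1.29128636]
0.1 0.0187 [-2.54906690e-04  3.84718061e-01  9.23033913e-01 -5.87353796e-04] 0.08562943318127533
```

View pics/a_side.png

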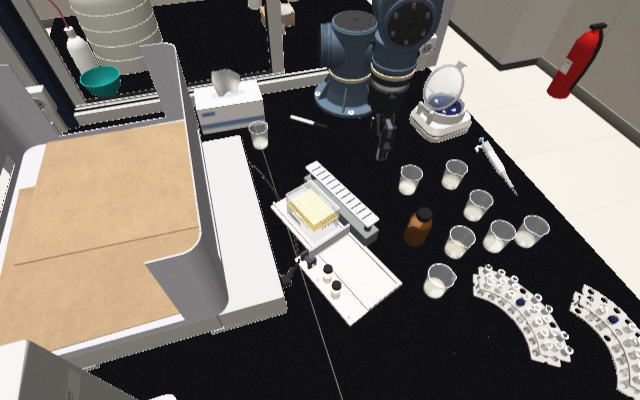

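View pics/a_top.png

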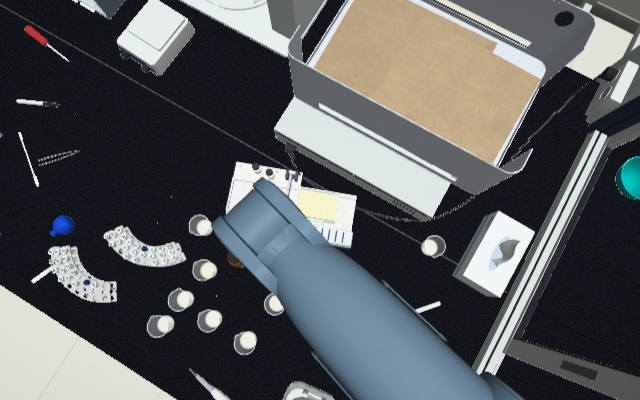

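```bash
python3 - <<'E'
import cv2
a=cv2.imread('pics/a_side.png'); cv2.imwrite('pics/a_side_z.png',cv2.resize(a[150:340,250:450],None,fx=3.1,fy=3.1,interpolation=cv2.INTER_CUBIC))
a=cv2.imread('pics/a_top.png'); cv2.imwrite('pics/a_top_z.png',cv2.resize(a[140:290,190:380],None,fx=4,fy=4,interpolation=cv2.INTER_CUBIC))
E
```

```text
(no output)
```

View pics/a_side_z.png

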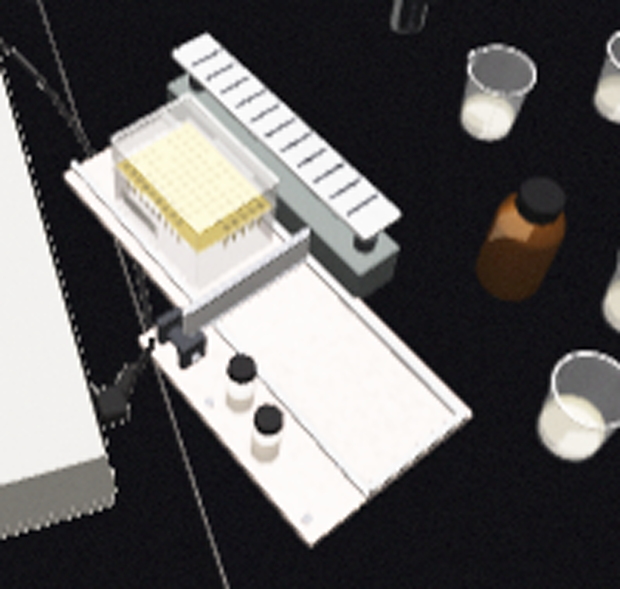

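View pics/a_top_z.png

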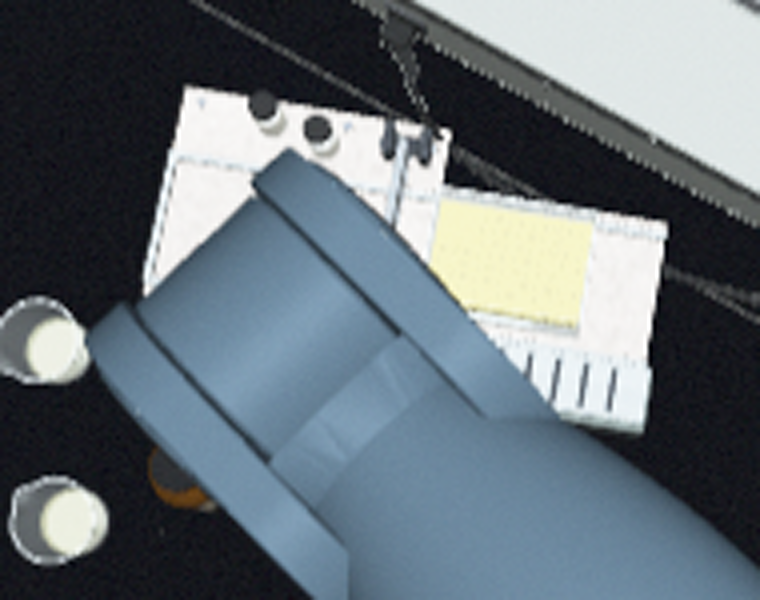

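```bash
cat >> h.py <<'E'
def pts(c):
    K=c['camera_matrix'];V=np.array(c['view']);Z=c['range_z'];v,u=np.indices(Z.shape)
    P=np.stack([(u-K[0,2])/K[0,0]*Z,(v-K[1,2])/K[1,1]*Z,Z],-1)
    return (P-V[:3,3])@V[:3,:3], Z>0
def ray(c,u,v,z):
    K=c['camera_matrix'];V=np.array(c['view']);o=-V[:3,:3].T@V[:3,3]
    d=V[:3,:3].T@np.array([(u-K[0,2])/K[0,0],(v-K[1,2])/K[1,1],1]); return o+d*(z-o[2])/d[2]
E
python3 - <<'E'
from h import *
c=dict(np.load('pics/a_side.npz')); W,ok=pts(c); g=c['frame'].min(-1)
roi=np.zeros(ok.shape,bool); roi[155:235,300:385]=1
for lo,hi in((.06,.085),(.084,.1),(.1,.12)): print(lo,(roi&ok&(W[...,2]>lo)&(W[...,2]<hi)).sum())
m=roi&ok&(W[...,2]>.084)&(W[...,2]<.100)&(g>120)
# rays to z=.092 for the largest component of white mask
w=cv2.morphologyEx((m).astype(np.uint8),cv2.MORPH_CLOSE,np.ones((5,5)))
n,l,s,cc=cv2.connectedComponentsWithStats(w); print(s[1:],cc[1:])
k=1+s[1:,4].argmax(); ct=max(cv2.findContours((l==k).astype(np.uint8),0,2)[0],key=cv2.contourArea)
P=np.array([ray(c,*p[0],.092)[:2] for p in ct]); R=cv2.minAreaRect((P*1000).astype(np.float32)); print(R, cv2.boxPoints(R))
print('median z',np.median(W[l==k][:,2]))
# gate top, lip corner, deck corners by ray
f=lambda x,y:(250+x/3.1-.3,150+y/3.1-.3)
for nm,x,y,z in(('lip near',470,412,.021),('near rail start?',205,33,.092),('deck ledge far end',310,545,.012),('gate near top',308,233,.066),('gate far top',184,303,.066)): print(nm,ray(c,*f(x,y),z))
I=cv2.imread('pics/a_side.png'); cv2.drawContours(I,[ct],-1,(0,0,255),1); cv2.imwrite('pics/a_ct.png',cv2.resize(I[150:340,250:450],None,fx=3,fy=3))
E
```

```text
0.06 296
0.084 1927
0.1 489
[[ 300  161   79   67 2513]] [[329.39594111 198.53402308]]
((485.3316955566406, 313.99285888671875), (250.50375366210938, 144.82421875), 80.43037414550781) [[393.1046  202.52219]
 [535.9135  178.44571]
 [577.5588  425.46353]
 [434.74988 449.54   ]]
median z 0.09264528894564587
lip near [0.499724   0.57298136 0.021     ]
near rail start? [0.39291248 0.20078871 0.092     ]
deck ledge far end [0.65832374 0.5472188  0.012     ]
gate near top [0.48266905 0.39553789 0.066     ]
gate far top [0.59789217 0.36779011 0.066     ]
```

View pics/a_ct.png

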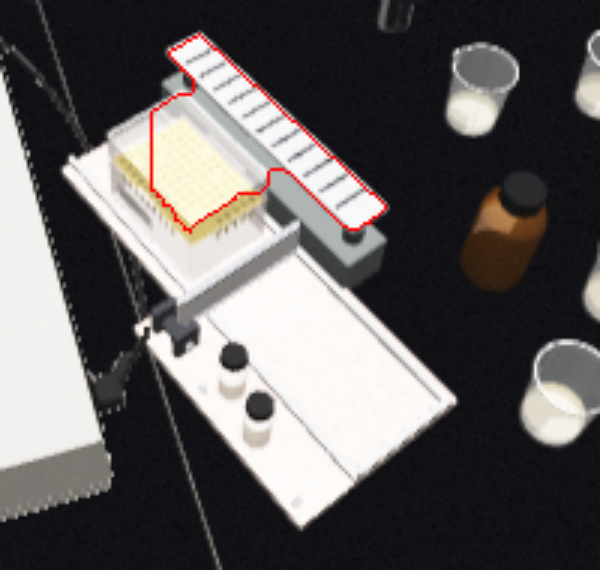

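```bash
python3 - <<'E'
from h import *
c=dict(np.load('pics/a_side.npz')); W,ok=pts(c); F=c['frame'].astype(int)
roi=np.zeros(ok.shape,bool); roi[155:235,300:385]=1
m=roi&ok&(W[...,2]>.084)&(W[...,2]<.100)
d=W[...,:2]-[.4139,.3255]   # distance from the near long edge line
e=np.array([.1644,.9864]); nx=np.array([-.9864,.1644])
q=d@nx; m2=m&(q<0.005)&(q>-.043)
ct=cv2.convexHull(np.argwhere(m2)[:,::-1].astype(np.float32))
P=np.array([ray(c,*p[0],.092)[:2] for p in ct]); R=cv2.minAreaRect((P*1000).astype(np.float32)); print(R, cv2.boxPoints(R))
ctr=np.array(R[0])/1000
a=np.deg2rad(R[2]); print('angle',a)
B=cv2.boxPoints(R); 
ex=(B[2]-B[1]); ex=ex if np.linalg.norm(ex)>100 else B[1]-B[0]; ex=ex/np.linalg.norm(ex); ex=ex*np.sign(ex[1]); ey=np.array([-ex[1],ex[0]])
O=ctr-ex*(-.080)-ey*.080
print('O',O,'ex',ex,'ey',ey)
ch=lambda p:np.r_[(np.array(p[:2])-O)@ex,(np.array(p[:2])-O)@ey]
for nm,p in dict(lip=(.4997,.57298),gn=(.48267,.39554),gf=(.59789,.36779)).items(): print(nm,ch(p))
# rack: yellow tips
yel=(F[...,0]-F[...,2]>40)&(F[...,1]>130)&ok; yel[:,:270]=0;yel[:,360:]=0;yel[:180]=0;yel[250:]=0
Q=W[yel]; q=np.array([ch(p) for p in Q]); print('yellow z',np.percentile(Q[:,2],[5,50,95]),'ranges',np.percentile(q,[1,99],axis=0),q.mean(0))
# all points above deck between rails, upstream of gate
C=np.stack([(W[...,:2]-O)@ex,(W[...,:2]-O)@ey,W[...,2]],-1)
s=ok&(abs(C[...,1])<.055)&(C[...,0]>-.22)&(C[...,0]<-.01)&(C[...,2]>.03)&(C[...,2]<.14)
print('rack xs',np.percentile(C[s],[0,1,2,5,50,95,98,99,100],axis=0).round(4))
np.savez('frame.npz',O=O,ex=ex,ey=ey)
E
```

```text
((434.89691162109375, 322.5400390625), (250.5910186767578, 42.51641845703125), 80.43038177490234) [[393.10464 202.52219]
 [435.02945 195.45401]
 [476.68918 442.5579 ]
 [434.76437 449.62607]]
angle 1.4037749806080866
O [0.52708333 0.38812712] ex [0.1662459  0.98608434] ey [-0.98608434  0.1662459 ]
lip [0.17772817 0.05773331]
gn [-7.38042759e-05  4.50276509e-02]
gf [-0.00828279 -0.07320231]
yellow z [0.06981428 0.08450054 0.09919142] ranges [[-0.13721661 -0.04067052]
 [-0.03425525  0.02960405]] [-0.06032898 -0.02222931]
rack xs [[-0.1534 -0.0444  0.0301]
 [-0.1512 -0.0418  0.0319]
 [-0.1493 -0.041   0.0346]
 [-0.1446 -0.0403  0.0393]
 [-0.0773 -0.0112  0.0988]
 [-0.0351  0.0363  0.1015]
 [-0.0347  0.0395  0.1021]
 [-0.0346  0.0408  0.1026]
 [-0.0332  0.0429  0.1038]]
```

```bash
cat >> h.py <<'E'
_f=np.load('frame.npz') ; O,ex,ey=_f['O'],_f['ex'],_f['ey']
def w(x,y,z): p=O+ex*x+ey*y; return [float(p[0]),float(p[1]),z]
from scipy.spatial.transform import Rotation as Ro
def ori(s=1):
    Y=np.r_[ey*s,0]; Z=np.array([0,0,-1.]); X=np.cross(Y,Z)
    q=Ro.from_matrix(np.stack([X,Y,Z],1)).as_quat(); return [float(v) for v in q[[3,0,1,2]]]
def lc(p): p=np.array(p); return np.r_[(p[:2]-O)@ex,(p[:2]-O)@ey,p[2]]
E
python3 - <<'E'
from h import *
for s in(1,-1):
    for x,z in((-.18,.2),(-.18,.06),(.02,.06),(.02,.045)):
        q=r.ik(w(x,.036,z),ori(s)); print(s,x,z,None if q is None else np.round(q,2))
c=dict(np.load('pics/a_side.npz')); 
for n,u,v,z in(('bottle cap',424,213,.115),('beaker',439,290,0),('beaker2',410,190,0)): print(n,lc(ray(c,u,v,z)))
E
```

```text
1 -0.18 0.2 [ 0.44  0.23 -0.11  1.23  0.   -0.97]
1 -0.18 0.06 [ 0.44  0.33 -0.35  0.89  0.   -0.97]
1 0.02 0.06 [ 0.7   0.54 -0.    1.03  0.   -0.71]
1 0.02 0.045 [ 0.7   0.55 -0.02  1.    0.   -0.71]
-1 -0.18 0.2 [ 0.44  0.23 -0.11  1.23  0.    2.18]
-1 -0.18 0.06 [ 0.44  0.33 -0.35  0.89  0.    2.18]
-1 0.02 0.06 [ 0.7   0.54 -0.    1.03  0.    2.43]
-1 0.02 0.045 [ 0.7   0.55 -0.02  1.    0.    2.43]
bottle cap [0.10531808 0.18362785 0.115     ]
beaker [0.2410286  0.12600699 0.        ]
beaker2 [-0.01736057  0.30291478  0.        ]
```

```bash
python3 - <<'E'
from h import *
r.goto(w(-.182,.036,.2),ori(-1)); r.move_l(w(-.182,.036,.125),v=.12)
print(r.read_t(), r.read_contact_force().round(2) if hasattr(r.read_contact_force(),'round') else r.read_contact_force(), lc(r.read_tcp_pos()))
snap('side','b'); snap('top','b')
I=cv2.imread('pics/b_side.png'); cv2.imwrite('pics/b_z.png',cv2.resize(I[120:340,240:450],None,fx=2.7,fy=2.7,interpolation=cv2.INTER_CUBIC))
I=cv2.imread('pics/b_top.png'); cv2.imwrite('pics/b_zt.png',cv2.resize(I[140:290,190:380],None,fx=4,fy=4,interpolation=cv2.INTER_CUBIC))
E
```

```text
1.625 [ 0.33  0.65 -0.31] [-0.18131971  0.03592453  0.12559654]
```

View pics/b_z.png

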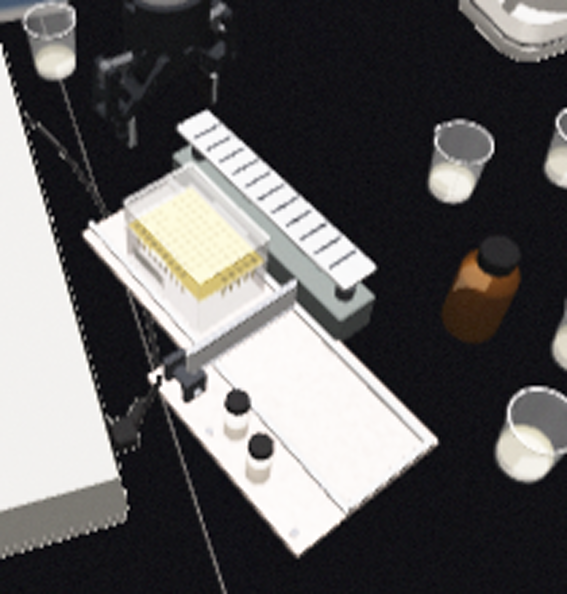

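View pics/b_zt.png

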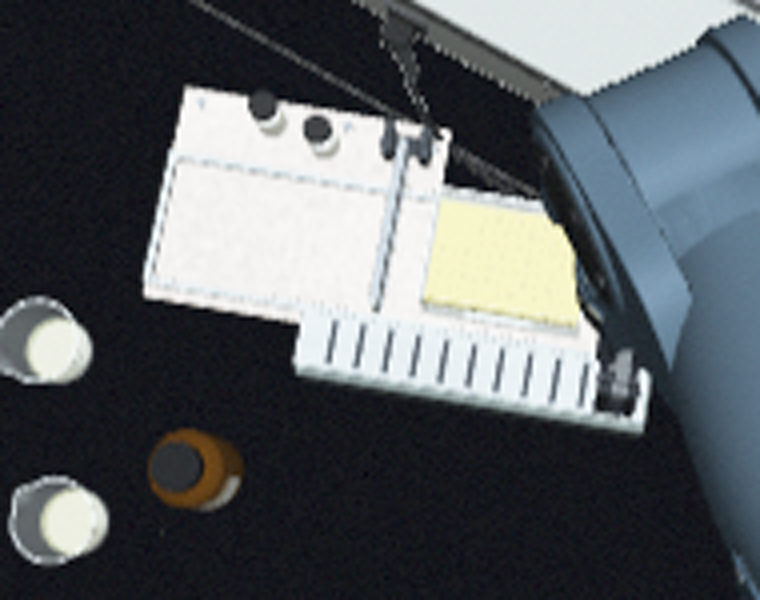

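```bash
python3 - <<'E'
from h import *
c=dict(np.load('pics/b_top.npz')); g=lambda x,y:(190+x/4-.4,140+y/4-.4)
for n,x,y,z in(('bar far-left',303,308,.092),('bar near-left',297,366,.092),('lip near',145,297,.021),('lip far',178,160,.021),('gate near',375,308,.066),('gate far',403,145,.066),('rackbase front near',423,303,.09),('rack front far',440,203,.09),('vialb cap',318,127,.071),('far rail start',667,225,.021)): print(n,lc(ray(c,*g(x,y),z)).round(4))
W,ok=pts(c); C=np.stack([(W[...,:2]-O)@ex,(W[...,:2]-O)@ey,W[...,2]],-1)
m=ok&(abs(C[...,2]-.092)<.006)&(C[...,1]>.05)&(C[...,1]<.11)&(C[...,0]>-.15)&(C[...,0]<.07)
print('bar',np.percentile(C[m],[0,2,50,98,100],axis=0).round(4))
E
```

```text
bar far-left [0.044 0.063 0.092]
bar near-left [0.0403 0.1043 0.092 ]
lip near [0.174  0.0663 0.021 ]
lip far [ 0.1711 -0.0416  0.021 ]
gate near [-0.0035  0.051   0.066 ]
gate far [-0.0015 -0.0717  0.066 ]
rackbase front near [-0.0391  0.0448  0.09  ]
rack front far [-0.0381 -0.0286  0.09  ]
vialb cap [ 0.0621 -0.0735  0.071 ]
far rail start [-0.2046 -0.0545  0.021 ]
bar [[-0.15    0.0616  0.086 ]
 [-0.1461  0.0627  0.0876]
 [-0.0539  0.0823  0.0921]
 [ 0.0402  0.1012  0.0966]
 [ 0.0445  0.1021  0.098 ]]
```

```bash
python3 - <<'E'
from h import *
z=.125; f0=np.array(r.read_contact_force())
seq=[]
while z>.045:
    z-=.003; r.move_l(w(-.182,.036,z),v=.05)
    f=np.array(r.read_contact_force())-f0; seq.append((round(z,4),round(float(r.read_tcp_pos()[2]),4),*f.round(1)))
    if f[2]>16 : break
for s in seq: print(*s)
print(r.read_t(), lc(r.read_tcp_pos()))
snap('side','c'); I=cv2.imread('pics/c_side.png'); cv2.imwrite('pics/c_z.png',cv2.resize(I[120:340,240:450],None,fx=2.7,fy=2.7,interpolation=cv2.INTER_CUBIC))
E
```

```text
0.122 0.1221 -0.6 -0.5 0.3
0.119 0.1188 -0.3 -1.8 0.8
0.116 0.1158 -0.7 -0.4 0.6
0.113 0.1128 -0.5 -0.3 0.6
0.11 0.1098 -0.6 -0.5 0.3
0.107 0.1068 -0.7 -0.2 0.8
0.104 0.1038 -0.6 -0.4 0.1
0.101 0.1008 -1.0 -0.7 1.1
0.098 0.0978 -1.4 -0.5 0.2
0.095 0.0948 -0.1 0.9 0.9
0.092 0.0918 -0.4 -0.6 0.6
0.089 0.0888 -0.4 -0.3 0.7
0.086 0.0858 0.9 -0.8 0.5
0.083 0.0828 -0.3 -0.2 0.3
0.08 0.0798 -0.9 0.3 0.2
0.077 0.0773 -1.6 -1.0 6.0
0.074 0.0744 -0.7 -0.6 6.9
0.071 0.0714 -0.2 -1.6 6.2
0.068 0.0684 -0.2 0.4 6.4
0.065 0.0654 -0.6 -0.8 7.4
0.062 0.0624 0.1 -0.9 7.4
0.059 0.0594 -1.1 -1.0 6.9
0.056 0.0564 -1.9 -0.8 6.7
0.053 0.0534 -0.8 -1.6 7.9
0.05 0.0526 -6.5 -4.6 34.3
7.975 [-0.18173183  0.03560489  0.05261772]
```

View pics/c_z.png

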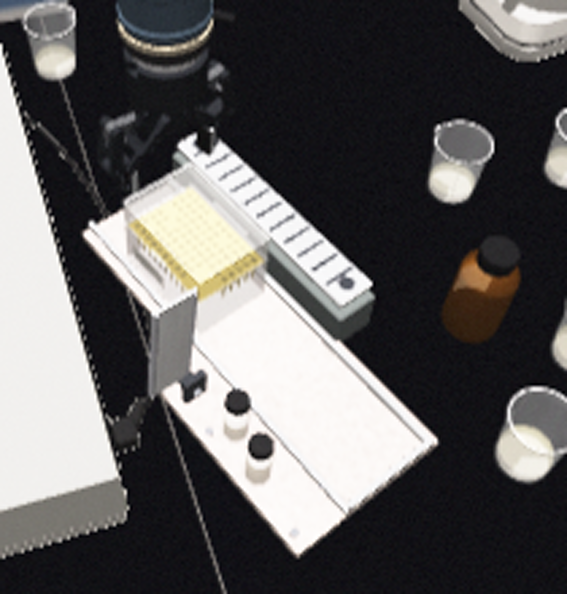

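```bash
python3 - <<'E'
from h import *
f0=np.array([.3,.65,-.3])
r.move_l(w(-.182,.036,.053),v=.03)
def rep(): print(r.read_t(),lc(r.read_tcp_pos()).round(4),(np.array(r.read_contact_force())-f0).round(1))
rep()
for x in(-.16,-.14,-.12,-.10,-.07):
    r.move_l(w(x,.036,.053),v=.06); rep()
for n in('side','top'): snap(n,'d')
I=cv2.imread('pics/d_side.png'); cv2.imwrite('pics/d_z.png',cv2.resize(I[120:340,240:450],None,fx=2.7,fy=2.7,interpolation=cv2.INTER_CUBIC))
I=cv2.imread('pics/d_top.png'); cv2.imwrite('pics/d_zt.png',cv2.resize(I[140:290,190:380],None,fx=4,fy=4,interpolation=cv2.INTER_CUBIC))
E
```

```text
8.275 [-0.1818  0.0357  0.0539] [-0.5 -0.8  7.5]
8.7917 [-0.1599  0.0358  0.0534] [-1.6 -2.4  7. ]
9.275 [-0.1399  0.0358  0.0534] [-0.2 -1.9  7.4]
9.7583 [-0.1199  0.0358  0.0534] [-0.6 -2.6  6.9]
10.2417 [-0.1     0.0358  0.0534] [-1.4 -1.6  6.8]
10.8917 [-0.0702  0.0358  0.0534] [-0.  -3.6  7.1]
```

View pics/d_z.png

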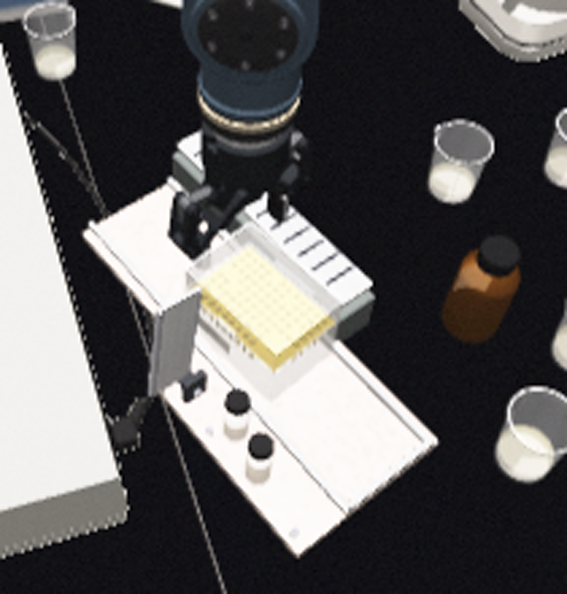

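View pics/d_zt.png

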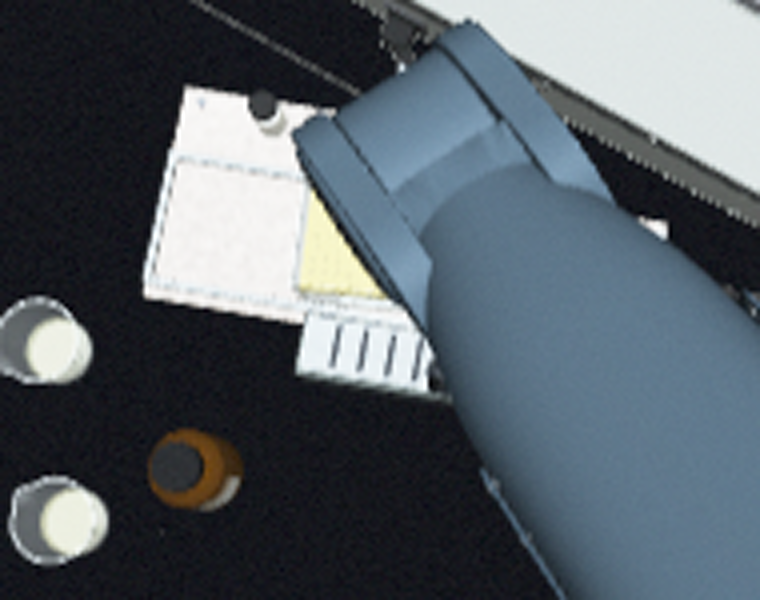

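```bash
cat >> h.py <<'E'
def rackfront(tag):
    c=dict(np.load(f'pics/{tag}_side.npz')); W,ok=pts(c); C=np.stack([(W[...,:2]-O)@ex,(W[...,:2]-O)@ey,W[...,2]],-1)
    s=ok&(abs(C[...,1])<.055)&(C[...,0]>-.22)&(C[...,0]<.168)&(C[...,2]>.035)&(C[...,2]<.098)
    for lo,hi in((-.04,-.015),(-.01,.01),(.015,.04)):
        k=s&(C[...,1]>lo)&(C[...,1]<hi); print(tag,lo,hi,k.sum(),np.percentile(C[k][:,0],[1,50,95,98]).round(4))
    return C,ok
E
python3 - <<'E'
from h import *
rackfront('a');rackfront('d')
E
```

```text
a -0.04 -0.015 458 [-0.1499 -0.0485  0.0003  0.0008]
a -0.01 0.01 158 [-0.1491 -0.0352  0.0009  0.0011]
a 0.015 0.04 200 [-0.1434 -0.0353  0.0008  0.0014]
d -0.04 -0.015 537 [-0.0681  0.0172  0.0599  0.0605]
d -0.01 0.01 103 [-0.0533  0.058   0.0591  0.0593]
d 0.015 0.04 105 [-0.0583  0.0561  0.0574  0.0576]
```

```bash
python3 - <<'E'
from h import *
f0=np.array([.3,.65,-.3])
def rep(): print(r.read_t(),lc(r.read_tcp_pos()).round(4),(np.array(r.read_contact_force())-f0).round(1))
for x in(-.04,-.01,.018):
    r.move_l(w(x,.036,.053),v=.06); rep()
for n in('side','top'): snap(n,'e')
rackfront('e')
I=cv2.imread('pics/e_side.png'); cv2.imwrite('pics/e_z.png',cv2.resize(I[120:340,240:450],None,fx=2.7,fy=2.7,interpolation=cv2.INTER_CUBIC))
E
```

```text
11.6417 [-0.0403  0.0358  0.0534] [-0.4 -4.1  6.8]
12.2917 [-0.0103  0.0358  0.0534] [-0.5 -4.3  6.8]
12.9083 [0.0178 0.0358 0.0535] [ 0.  -3.1  6.8]
e -0.04 -0.015 629 [0.0238 0.0996 0.1477 0.148 ]
e -0.01 0.01 83 [0.0402 0.1459 0.1469 0.1469]
e 0.015 0.04 88 [0.0423 0.144  0.1451 0.1454]
```

View pics/e_z.png

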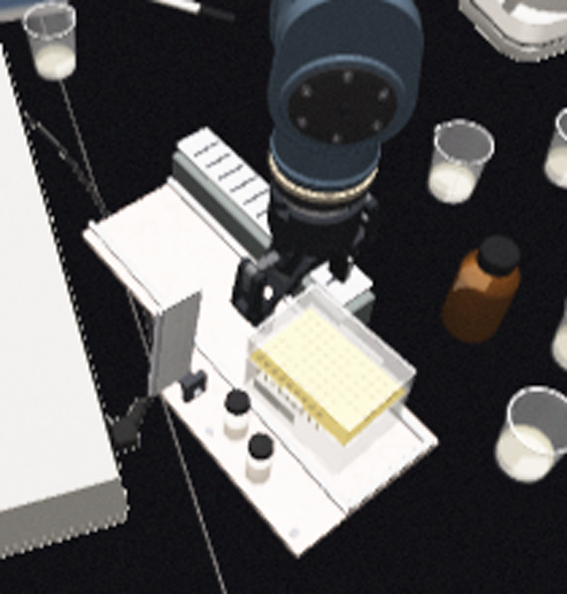

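```bash
python3 - <<'E'
from h import *
f0=np.array([.3,.65,-.3])
def rep(): print(r.read_t(),lc(r.read_tcp_pos()).round(4),(np.array(r.read_contact_force())-f0).round(1))
r.move_l(w(-.15,.036,.053),v=.08); rep()
r.move_l(w(-.15,.036,.10),v=.04); rep()
r.move_l(w(-.15,.036,.20),v=.12); r.dwell(.3); rep()
for n in('side','top'): snap(n,'f')
C,ok=rackfront('f')
k=ok&(C[...,0]>-.14)&(C[...,0]<.05)&(C[...,1]>.062)&(C[...,1]<.098)&(C[...,2]>.05)&(C[...,2]<.11); print('bar z',np.percentile(C[k][:,2],[10,50,90]),np.median(C[k&(C[...,0]<0)][:,2]))
k=ok&(abs(C[...,0])<.012)&(abs(C[...,1])<.04)&(C[...,2]>.03)&(C[...,2]<.12); print('gate z',np.percentile(C[k][:,2],[2,50,98]))
I=cv2.imread('pics/f_side.png'); cv2.imwrite('pics/f_z.png',cv2.resize(I[120:340,240:450],None,fx=2.7,fy=2.7,interpolation=cv2.INTER_CUBIC))
I=cv2.imread('pics/f_top.png'); cv2.imwrite('pics/f_zt.png',cv2.resize(I[140:290,190:380],None,fx=4,fy=4,interpolation=cv2.INTER_CUBIC))
E
```

```text
15.2583 [-0.1485  0.0351  0.054 ] [1.  3.  7.4]
16.5833 [-0.1501  0.0361  0.0997] [-0.4 -0.5  0.4]
17.8667 [-0.1501  0.0361  0.1996] [-0.1 -0.4  0.7]
f -0.04 -0.015 689 [-0.0032  0.094   0.1475  0.148 ]
f -0.01 0.01 138 [-0.0042  0.1025  0.1469  0.1472]
f 0.015 0.04 156 [-0.0047  0.1106  0.1451  0.1454]
bar z [0.08829947 0.09122335 0.09286292] 0.0912657419515391
gate z [0.03197598 0.05501344 0.06714529]
```

View pics/f_z.png

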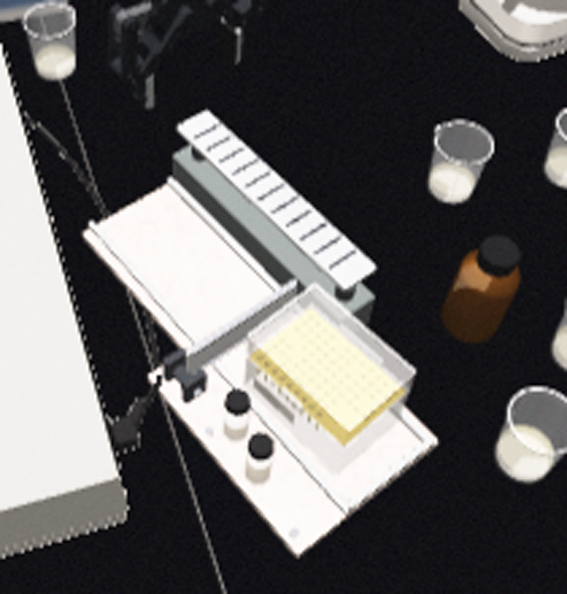

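View pics/f_zt.png

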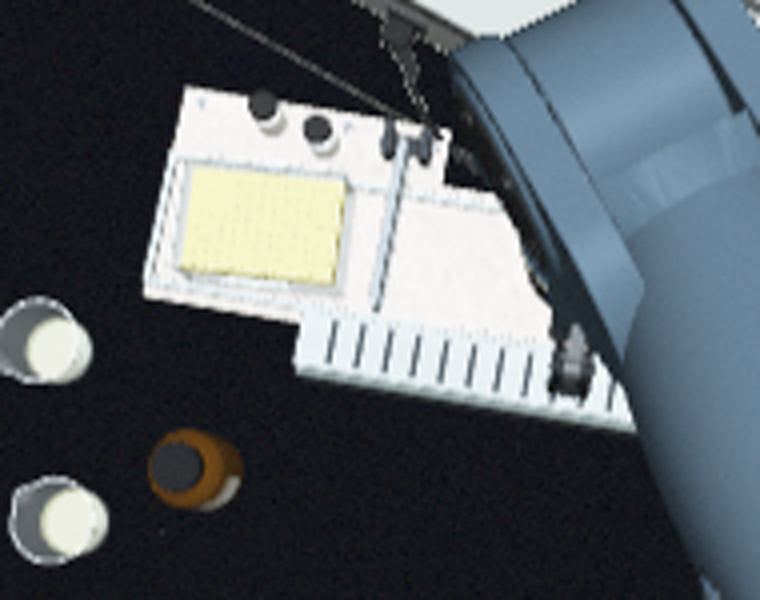

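The gate is shut (about pixel (390,225) in the top crop). The rack stands past it between the rails (about pixel (265,225)). The bar is up, the vials and bottle are where they were, and the hand is clear. I'm handing it in.

```bash
python3 - <<'E'
from h import *
r.finish_job(); print(r.read_t())
E
```

```text
the job is handed in; nothing more can be done
the job is handed in; nothing more can be done
```

I pushed the rack through the open gate and handed the job in. The hand-in gives no verdict, so this rests on my own last measurements.

**What I did:** I pressed the bar to its stop with one finger of the open hand, which showed as a force jump. I then eased off to about 25 mm down, at a steady 7 N. The other finger pushed the rack's rear end along the chute. I slid back along the bar while still holding it, let it up away from the gate's sweep, and raised the hand clear.

**Last checks, at 17.9 s of the 45 s:**
- **Rack:** its front was at chute x of about 0.147 m, so its origin was about 0.088 m past the gate, and it sat between the rails. In the pictures it looked flat, but I did not measure its tilt or height. It was yawed by about 0.04 rad.
- **Bar and gate:** the bar top read about 91 mm, against 92 mm when released. The gate's top edge read about 67 mm, against 66 mm when shut.
- **Hand and bystanders:** the contact force was back at noise level. The vials, beakers and bottle looked unmoved in the images; I did not measure their positions.

**What disagreed:** the side and top views placed the chute frame 2 to 4 mm apart. The lip's near corner was further off, about 5 mm across the lane in the side view and 14 mm in the top view, from points I picked by eye. Along the chute the views differed by only a few mm, against about 26 mm of margin for the rack. The gate's near end also measured about 45 to 51 mm from the centre line, where its stated length would put it at 64 mm; this did not affect the work.

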